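Turn the nugget wheel to the pick-up pointer

TASK

Turn the four-armed sorting wheel until the cup with the pink glass nugget stands in line with the brass pointer on the stand, ready to be picked from. Turn it only by pushing gently on the sides of its arms with the fingers, without gripping the wheel; leave the nuggets untouched in their cups and the tin, bottle and pen beside it where they are.

Things in the scene. Friction and masses are not known exactly. Their poses are not given: they have to be found in the camera images.
- stand: The fixed stand of the wheel, screwed to the bench: a round blue foot 140 mm across and 12 mm high; from it a blue tongue 34 mm wide and 8 mm high runs along the stand's own -x to 165 mm from the axis, carrying the brass arrow head (130 to 160 mm from the axis, top 13 mm above the bench) that points at the hub. Origin on the wheel's axis at bench height.
- hub (a point): Point on the wheel's upright axis, at the mid height of its arms, 40 mm above the bench. The hub is 42 mm across, its top 63 mm above the bench. Four straight aluminium arms 90 degrees apart, 14 mm wide, lie from 31 to 49 mm above the bench; their flanks are free from 21 to 85 mm from the axis, with 19 mm of air between arms and foot.
- pickup (a point): Pick-up place: the point where the centre of a cup's inner floor lies when that cup is in line with the brass pointer; 105 mm from the axis on the pointer's side, 37 mm above the bench. The white cup at the end of each arm is 40 mm across outside, 32 mm inside, its centre 105 mm from the axis, its rim 46 mm above the bench.
- arm (a point): Point on the centre line of one of the four arms, which are alike (not always the pink one's): 80 mm from the axis, at the mid height of the arm, 40 mm above the bench. It turns with the wheel; the other arms lie 90, 180 and 270 degrees from it.
- wheel (a joint): Angle that the wheel has turned since the start (rad), 0 at the start in every run wherever the arms stand then, growing counter-clockwise seen from above; free to turn either way for more than a full turn. A friction bearing (about 0.1 N m, 1 to 2 N at an arm) stops the wheel at once where the push ends; it does not spring back.
- pink_nugget: The pink glass nugget, a flat dome 20 mm across and 9 mm high, loose in one of the four cups (so it tells which arm is to come to the pointer). Origin at the centre of its underside. Up to 6 mm play in the cup.
- green_nugget_a: A green glass nugget, 21 mm across, 9 mm high, loose in another cup. Origin at the centre of its underside.
- green_nugget_b: A green glass nugget, 21 mm across, 9 mm high, loose in another cup. Origin at the centre of its underside.
- green_nugget_c: A green glass nugget, 21 mm across, 9 mm high, loose in another cup. Origin at the centre of its underside.
- round_tin: Bystander: round brass-coloured tin, 62 mm across, 24 mm high; origin at the centre of its underside.
- oil_bottle: Bystander: small cream-coloured bottle with red cap, 35 mm across, 73 mm high; origin at the centre of its underside.
- pen: Bystander: blue and white marker pen lying on the bench, 126 mm long along its own y, 15 mm high; origin at the centre of its underside.

How it is judged (in metres and radians):
At the end, for the whole second after the job is handed in: The centre of the pink nugget is within 13 mm (horizontally) of the pick-up place at the brass pointer, the wheel stands still, and all four nuggets lie in their cups (horizontal distance between pink_nugget and pickup below 0.013 m and velocity of joint wheel between -0.03 and 0.03 rad/s and horizontal distance between pink_nugget and hub between 0.095 and 0.115 m and height (world z) of pink_nugget between 0.032 and 0.042 m and horizontal distance between green_nugget_a and hub between 0.095 and 0.115 m and height (world z) of green_nugget_a between 0.032 and 0.042 m and horizontal distance between green_nugget_b and hub between 0.095 and 0.115 m and height (world z) of green_nugget_b between 0.032 and 0.042 m and horizontal distance between green_nugget_c and hub between 0.095 and 0.115 m and height (world z) of green_nugget_c between 0.032 and 0.042 m); the robot touches nothing.
It fails at once if the wheel is gripped or pushed roughly (contact force of the fingers on it over 30 N) (contact force between the fingers and wheel above 30 N).
It fails at once if the robot touches a nugget (contact force between any of the fingers, the arm and pink_nugget above 0.3 N or contact force between any of the fingers, the arm and green_nugget_a above 0.3 N or contact force between any of the fingers, the arm and green_nugget_b above 0.3 N or contact force between any of the fingers, the arm and green_nugget_c above 0.3 N).
It fails at once if a nugget is lifted or leaves its cup (height (world z) of any of pink_nugget, green_nugget_a, green_nugget_b, green_nugget_c above 0.05 m or height (world z) of any of pink_nugget, green_nugget_a, green_nugget_b, green_nugget_c below 0.025 m).
It fails at once if the tin, bottle or pen is moved (over 15 mm) (distance of any of round_tin, oil_bottle, pen from where it was at the start of the episode above 0.015 m).
It also fails if it takes over 51 s, if anything falls off the work surface, if the arm or the gripper's body presses on something with over 40 N, if the wrist force passes 120 N, or if a joint passes its speed limit or range.

ROBOT

A 6-joint arm with a two-finger parallel gripper is mounted at the origin on a cart in front of the work surface, level with it; the furniture and walls round the work are solid. World frame = base frame: x ahead of the robot, y to its left, z up, the work surface at z = 0. Lengths are in m, angles in degrees, forces in N, time in s.
With the tool pointing down it reaches from about 0.325 to 0.875 m from the base axis. Payload 4.4 kg.
Tool frame: the origin (TCP) lies on the centre line of the jaws, within the pads' length; the fingertips stand tip_extent ahead of it and the grasp point (between the pads) lies 5 mm behind it (tip_extent is the distance from the TCP to the fingertips, in m); z points along the fingers, y is the line along which they close (so a half turn about z gives the same grasp; the last joint's range is limited). The gripper opens to 85 mm and grips with 20 to 120 N. Pads are 22 mm wide; open, the fingers measure 114 mm over their backs; the gripper's body (76 mm by 85 mm) begins 54 mm behind the grasp point. The pads swing forward as they close: fully open they stand 13 mm farther back than shut.
Start: joints at [-71.935, 11.837, 88.321, -0, 79.842, -8.623], TCP at [0.258, -0.514, 0.245] pointing down, gripper open.
Joint ranges: [-156.59, 156.59], [-49.26, 127.26], [12.9, 141.05], [-63.56, 243.56], [4.71, 150.69], [-161.64, 161.64]. Speed limits (degrees/s): [159.86, 159.86, 180, 180, 180, 180].

INTERFACE

Orientations are given as [roll, pitch, yaw] about the fixed x, y, z axes, in that order (R = Rz(yaw) Ry(pitch) Rx(roll)).
In Python, from bench import read_state, grab_frame, hand_in, tip_extent gives the robot as it stands.
- The arm moves only by the tool send_rows, never from a script. Its argument "deltas" is a list of rows, each a list of 7 numbers: the shift along the tool's x, y, z in mm, then the turn, a rotation vector about the tool's x, y, z in degrees, then the closure, from -1 (fully open) to 1 (shut). A call has 1 to 10 rows; each row is the pose to reach, as a shift and turn from the pose commanded when the call began, along the tool's axes at that moment; what a row does not reach only later rows make up. A row lasts 1/10 s, in which the tool goes at most 50 mm and 8.59 degrees, less where a joint would pass 70% of its speed; a pose out of reach is approached as far as the arm can. A call with a gripper value outside its range is refused whole. The fingers move at their own pace and stop on an object; the grip force is fixed at half the most. Time passes only in rows, so rows that repeat a pose let the fingers close. It gives the time, the measured TCP pose, the force, the opening and the grip force at its end, in the units of the state.
- read_state(): the state, without advancing time (a new reading comes with each control period).
- grab_frame(name): name is "scene" or "side" or "wrist"; returns a dict with "color" (420x560x3 uint8, red, green, blue), "mtx" (3x3 intrinsics, pixels), "dist_coeffs" ([k1, k2, p1, p2, k3] as OpenCV has them; the pictures are not rectified), "cam_to_world" (4x4, takes a point from camera to world coordinates); the wrist camera has in their place "hand_eye" (4x4, takes a point from camera to tool coordinates, whose origin is the TCP and whose axes are the flange's). Camera axes: x right, y down, z forward; pixel columns grow to the right and rows downward; lengths in m; the calibration is good to about 2 mm. A picture is of the moment at which its call begins: read the wrist's pose just before it. There is no depth.
- hand_in(): hands the job in; it is judged then, once.
The state is a dict: "time_s": time; "joint_pos": joint angles; "qd": joint speeds; "tau": joint torques, N m; "ee_pos": TCP position; "tcp_rot": TCP orientation; "contact_force": force on the tool from outside, world axes, zero at the start; "ft_torque": the same for the moment, N m; "width": finger opening in m; "gripper_force": force on a finger pad.
Only numpy, scipy, OpenCV 4.12 (cv2) and the standard library are available. Lean on these libraries where they do the work, as an engineer would, in place of code of your own. Each camera call takes 0.05 s, during which the arm holds its last target. There are 200 camera calls.

## Working session

There is one attempt and no reset: what is moved stays moved. The work goes in short steps, Python scripts to look and compute and a tool call to move; the robot and the scene stay as the last step left them, time stands still between calls to the robot, and variables do not carry over. Pictures are saved under pics/ and viewed, at most 10 in all, crops included, and the job is handed in when it is done.

Besides the shell and the picture viewer there is one more tool, called after "Emit:" as a command line: name --pt "numbers of a row" for each row, then --argument value for the rest. send_rows: Moves the arm, as the interface text tells. Its arguments: {"type":"object","properties":{"deltas":{"type":"array","items":{"type":"array","items":{"type":"number"}}}},"required":["deltas"]}

```bash
mkdir -p pics; ls; cat > h.py <<'E'
import numpy as np, cv2
from bench import read_state, grab_frame, hand_in, tip_extent
def ray(f,px,z,T=None):
    T=np.array(f["cam_to_world"]) if T is None else T
    p=cv2.undistortPoints(np.array(px,float).reshape(-1,1,2),np.array(f["mtx"]),np.array(f["dist_coeffs"])).reshape(-1,2)
    d=np.c_[p,np.ones(len(p))]@T[:3,:3].T; o=T[:3,3]
    return o+d*((z-o[2])/d[:,2])[:,None]
def save(f,n): cv2.imwrite("pics/"+n,cv2.cvtColor(f["color"],cv2.COLOR_RGB2BGR))
E
python3 - <<'E'
from h import *
s=read_state();print(s,tip_extent)
for n in("scene","side"):
    f=grab_frame(n);save(f,n+"0.png");np.save(n+"0.npy",f,allow_pickle=True);print(np.round(f["cam_to_world"],3))
E
```

```text
pics
{'time_s': 0.0, 'joint_pos': array([-7.19358383e+01,  1.18879773e+01,  8.84023504e+01, -5.05539802e-04,
        7.98425519e+01, -8.62290357e+00]), 'qd': array([ 0.02729484, -0.08668529, -0.03726095,  0.01428174, -0.09650444,
       -0.02186648]), 'tau': array([-2.05093384e-03, -3.83039117e+01, -2.91595852e+01, -4.81405987e-04,
        1.04761103e-02,  1.43755216e-05]), 'ee_pos': array([ 0.25800803, -0.51306911,  0.24410905]), 'tcp_rot': array([-1.79868548e+02, -1.94309096e-02,  2.66871327e+01]), 'contact_force': array([-0.39198321, -0.81993861,  0.20833821]), 'ft_torque': array([-0.02351072,  0.03438881, -0.00345583]), 'gripper_force': 0.0, 'width': 0.0853355595901548} 0.014
[[-0.9   -0.299  0.316  0.154]
 [-0.435  0.636 -0.638  0.688]
 [-0.01  -0.712 -0.703  0.883]
 [ 0.     0.     0.     1.   ]]
[[-0.844 -0.336  0.419  0.034]
 [-0.536  0.495 -0.684  0.738]
 [ 0.023 -0.801 -0.598  0.771]
 [ 0.     0.     0.     1.   ]]
```

View pics/scene0.png

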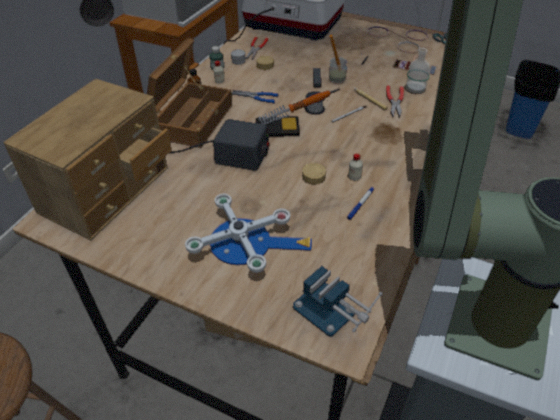

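View pics/side0.png

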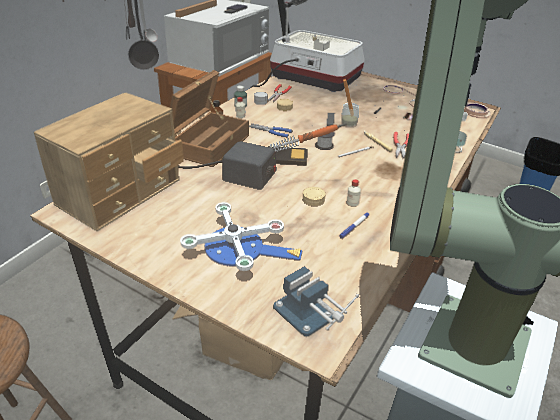

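The scene picture shows the hub near (238,228) and the pink nugget in the cup at about (281,217). The green cups are at (223,203), (195,246) and (257,264), and the brass arrow is at about (304,243). The vise stands at about (330,300), and the tin, bottle and pen lie behind the wheel.

```bash
python3 - <<'E'
from h import *
for n,hub,cups,arrow in (("scene",(238,228),[(281,217),(223,203),(195,246),(257,264)],(304,243)),("side",(234,229),[(276,227),(223,210),(190,241),(245,263)],(295,254))):
    f=np.load(n+"0.npy",allow_pickle=True).item()
    hsv=cv2.cvtColor(f["color"],cv2.COLOR_RGB2HSV)
    def near(lo,hi,c,r):
        m=cv2.inRange(hsv,lo,hi);k=np.zeros_like(m);cv2.circle(k,c,r,255,-1);y,x=np.nonzero(m&k);return (x.mean(),y.mean(),len(x)) if len(x) else None
    print(n,[hsv[c[1],c[0]].tolist() for c in cups],hsv[arrow[1],arrow[0]])
    a=near((15,120,100),(35,255,255),arrow,14); print("arrow px",a)
    W=ray(f,cups,.046)
    P=[near((145,40,40),(179,255,255),cups[0],9)]+[near((40,50,20),(95,255,255),c,9) for c in cups[1:]]
    print(P, "hub63",ray(f,[hub],.063).round(3))
    N=np.array([ray(f,[p[:2]],.041)[0] for p in P]); c=N.mean(0)
    print(N.round(3),"c",c.round(4), np.linalg.norm(N-c,axis=1).round(4))
    A=ray(f,[a[:2]],.013)[0]; ang=lambda v:np.degrees(np.arctan2(v[1],v[0]))
    print("arrow",A.round(4),np.linalg.norm((A-c)[:2]).round(4),"ang",ang(A-c),[ang(q-c) for q in N])
    for o,p,z in (("tin",(314,173) if n=="scene" else(314,196),.02),("bot",(356,168)if n=="scene" else(354,192),.04),("pen",(361,203) if n=="scene" else (354,225),.01),("vise",(325,285) if n=="scene" else (303,290),.06)): print(o,ray(f,[p],z).round(3))
    cv2.imwrite("pics/z_%s.png"%n,cv2.resize(cv2.cvtColor(f["color"][180:290,160:350],cv2.COLOR_RGB2BGR),None,fx=4,fy=4,interpolation=cv2.INTER_CUBIC))
E
```

```text
scene [[179, 108, 104], [92, 42, 114], [79, 88, 87], [79, 93, 93]] [ 22 150 151]
arrow px (np.float64(304.5263157894737), np.float64(241.73684210526315), 57)
[(np.float64(280.94117647058823), np.float64(215.7058823529412), 34), (np.float64(222.73076923076923), np.float64(200.07692307692307), 26), (np.float64(193.94285714285715), np.float64(244.42857142857142), 35), (np.float64(256.275), np.float64(262.925), 40)] hub63 [[0.574 0.037 0.063]]
[[ 0.515 -0.056  0.041]
 [ 0.662 -0.044  0.041]
 [ 0.649  0.105  0.041]
 [ 0.501  0.092  0.041]] c [0.5819 0.024  0.041 ] [0.1049 0.1057 0.105  0.1054]
arrow [ 0.4425 -0.0293  0.013 ] 0.1492 ang -159.0647174989926 [np.float64(-129.95226958317224), np.float64(-40.304264583799885), np.float64(50.20579176471235), np.float64(139.77072764899398)]
tin [[ 0.513 -0.25   0.02 ]]
bot [[ 0.415 -0.292  0.04 ]]
pen [[ 0.369 -0.207  0.01 ]]
vise [[0.344 0.097 0.06 ]]
side [[0, 96, 175], [90, 16, 239], [68, 59, 163], [71, 60, 165]] [ 30  58 255]
arrow px (np.float64(293.3), np.float64(252.4), 20)
[(np.float64(276.6666666666667), np.float64(224.66666666666666), 3), (np.float64(222.91666666666666), np.float64(207.91666666666666), 12), (np.float64(189.0), np.float64(241.0), 19), (np.float64(244.23076923076923), np.float64(262.5769230769231), 26)] hub63 [[0.575 0.032 0.063]]
[[ 0.517 -0.062  0.041]
 [ 0.666 -0.044  0.041]
 [ 0.652  0.104  0.041]
 [ 0.504  0.093  0.041]] c [0.5846 0.023  0.041 ] [0.1085 0.105  0.1057 0.1068]
arrow [ 0.4466 -0.0249  0.013 ] 0.1461 ang -160.8639409655983 [np.float64(-128.7154414102771), np.float64(-39.28342474085499), np.float64(50.30325046213148), np.float64(139.2354713084894)]
tin [[ 0.514 -0.248  0.02 ]]
bot [[ 0.421 -0.299  0.04 ]]
pen [[ 0.373 -0.205  0.01 ]]
vise [[0.346 0.11  0.06 ]]
```

View pics/z_scene.png

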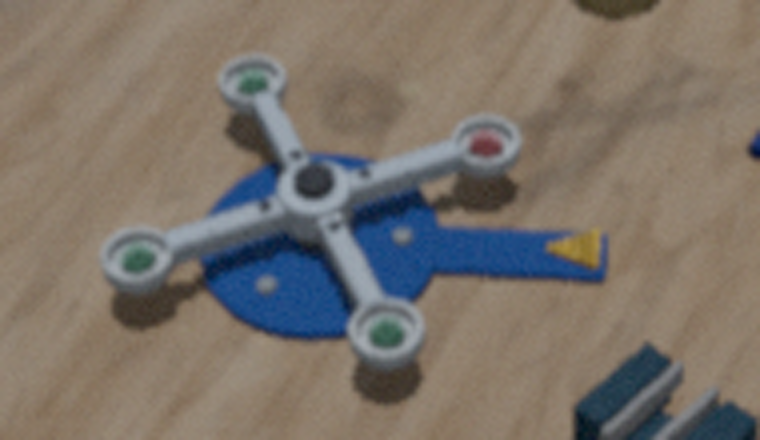

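The zoomed picture confirms that the arm with the pink cup lies about 30° counter-clockwise of the pointer, so the wheel needs about −30° (clockwise). I'll push the −40° arm, which stands clear of the tin, bottle and pen.

```bash
cat >> h.py <<'E'
from scipy.spatial.transform import Rotation as R
def row(p0,r0,p1,r1):
    a=R.from_euler("xyz",r0,degrees=True);b=R.from_euler("xyz",r1,degrees=True)
    return np.r_[a.inv().apply(np.array(p1)-p0)*1000,(a.inv()*b).as_rotvec(degrees=True)].round(1)
E
python3 -c "
from h import *
print(row([.258,-.514,.245],[180,0,26.69],[.6495,.0172,.245],[180,0,50]))"
```

```text
[ 588.4 -298.8   -0.     0.     0.   -23.3]
```

Emit:
send_rows --pt "15 -8 0 0 0 -1 1" --pt "45 -23 0 0 0 -3 1" --pt "85 -43 0 0 0 -5 1" --pt "128 -65 0 0 0 -7 1" --pt "170 -86 0 0 0 -9 1" --pt "212 -108 0 0 0 -11 1" --pt "254 -129 0 0 0 -13 1" --pt "290 -147 0 0 0 -15 1" --pt "315 -160 0 0 0 -16 1" --pt "330 -168 0 0 0 -17 1"

```text
time_s: 1.1
ee_pos: [0.4785, -0.2118, 0.2451]
tcp_rot: [-179.9, -0.0, 44.0]
contact_force: [0.1, -0.9, -0.7]
width: 0.0003
gripper_force: 0.0
```

```bash
python3 - <<'E'
from h import *
s=read_state();f=grab_frame("wrist");f["s"]=s;save(f,"w1.png");np.save("w1.npy",f,allow_pickle=True)
print(s["time_s"],s["ee_pos"],s["tcp_rot"],s["width"]);print(np.round(f["hand_eye"],3))
E
```

```text
1.1 [ 0.47853584 -0.21182684  0.24507141] [-1.79941813e+02 -4.97250085e-02  4.39561787e+01] 0.00026711833172073503
[[ 0.    -0.947 -0.322  0.084]
 [ 1.     0.     0.     0.003]
 [ 0.    -0.322  0.947 -0.129]
 [ 0.     0.     0.     1.   ]]
```

View pics/w1.png

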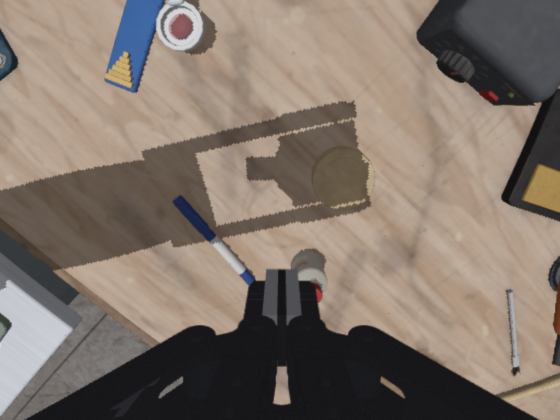

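The wrist view shows the pink cup at (181,26), the arrow at (121,73), the closed fingers at (282,290), and the pen, bottle and tin, which lie clear. I'll move on a little to get the hub in view.

```bash
python3 -c "
from h import *
print(row([.4785,-.2118,.245],[180,0,43.8],[.513,-.05,.245],[180,0,46]))"
```

```text
[136.9 -92.9  -0.    0.    0.   -2.2]
```

Emit:
send_rows --pt "15 -10 0 0 0 -1 1" --pt "45 -30 0 0 0 -1 1" --pt "80 -54 0 0 0 -2 1" --pt "112 -76 0 0 0 -2 1" --pt "132 -90 0 0 0 -2 1" --pt "137 -93 0 0 0 -2 1" --pt "137 -93 0 0 0 -2 1"

```text
time_s: 1.85
ee_pos: [0.5121, -0.0527, 0.2451]
tcp_rot: [-180.0, 0.0, 45.8]
contact_force: [0.3, 0.5, -0.3]
width: -0.0001
gripper_force: 0.0
```

```bash
python3 - <<'E'
from h import *
s=read_state();f=grab_frame("wrist");f["s"]=s;save(f,"w2.png");np.save("w2.npy",f,allow_pickle=True)
print(s["time_s"],s["ee_pos"],s["tcp_rot"],s["contact_force"])
E
```

```text
1.85 [ 0.51211894 -0.05265363  0.24513338] [-1.79989434e+02  2.84908538e-02  4.58195554e+01] [ 0.26816859  0.52750525 -0.30308035]
```

View pics/w2.png

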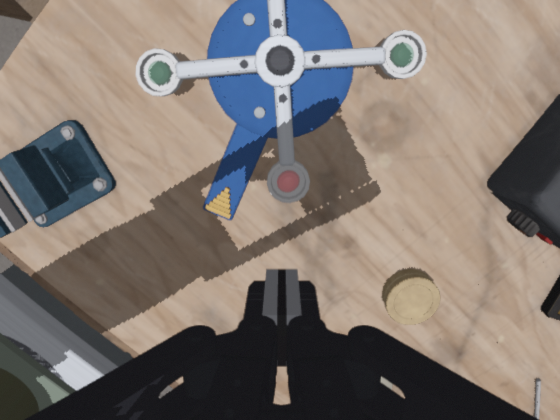

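This view shows the hub at (281,61), green cups at (160,72) and (403,54), the pink nugget at (288,181) and the arrow at about (220,204).

```bash
cat >> h.py <<'E'
def wT(f,s):
    T=np.eye(4);T[:3,:3]=R.from_euler("xyz",s["tcp_rot"],degrees=True).as_matrix();T[:3,3]=s["ee_pos"];return T@np.array(f["hand_eye"])
def blob(hsv,lo,hi,c,r):
    m=cv2.inRange(hsv,lo,hi);k=np.zeros_like(m);cv2.circle(k,c,r,255,-1);y,x=np.nonzero(m&k);return [x.mean(),y.mean(),len(x)]
ang=lambda v:np.degrees(np.arctan2(v[1],v[0])).round(1)
def measure(f,s,hub,green,pink,arrow):
    T=wT(f,s);hsv=cv2.cvtColor(f["color"],cv2.COLOR_RGB2HSV)
    H=blob(hsv,(0,0,0),(179,255,90),hub,17); c=ray(f,[H[:2]],.063,T)[0]
    print("hub",H,c.round(4))
    for g in green:
        b=blob(hsv,(60,60,20),(95,255,255),g,18);N=ray(f,[b[:2]],.041,T)[0];print("green",b,N.round(4),np.linalg.norm((N-c)[:2]).round(4),ang(N-c))
    m=cv2.bitwise_or(cv2.inRange(hsv,(160,90,20),(179,255,255)),cv2.inRange(hsv,(0,90,20),(8,255,255)))
    k=np.zeros_like(m);cv2.circle(k,pink,18,255,-1);y,x=np.nonzero(m&k)
    P=ray(f,[[x.mean(),y.mean()]],.041,T)[0];print("pink",x.mean(),y.mean(),len(x),P.round(4),np.linalg.norm((P-c)[:2]).round(4),ang(P-c))
    a=blob(hsv,(15,130,100),(32,255,255),arrow,25);A=ray(f,[a[:2]],.013,T)[0];print("arrow",a,A.round(4),np.linalg.norm((A-c)[:2]).round(4),ang(A-c))
    u=(A-c)[:2];u/=np.linalg.norm(u);print("pink-pickup mm",((P[:2]-c[:2]-.105*u)*1000).round(1))
E
python3 -c "
from h import *
f=np.load('w2.npy',allow_pickle=True).item()
measure(f,f['s'],(281,61),[(160,72),(403,54)],(288,181),(220,204))
print(row([.5121,-.0527,.245],[180,0,45.8],[.6495,.0172,.245],[180,0,50]))"
```

```text
hub [np.float64(280.06418918918916), np.float64(60.98986486486486), 296] [0.5869 0.0222 0.063 ]
green [np.float64(157.69938650306747), np.float64(72.02453987730061), 163] [0.5064 0.0919 0.041 ] 0.1064 139.1
green [np.float64(401.46315789473687), np.float64(54.55263157894737), 190] [ 0.6673 -0.0443  0.041 ] 0.1043 -39.6
pink 287.36986301369865 181.29223744292239 219 [ 0.5191 -0.057   0.041 ] 0.1043 -130.5
arrow [np.float64(nan), np.float64(nan), 0] [nan nan nan] nan nan
pink-pickup mm [nan nan]
[145.9  49.8   0.    0.    0.   -4.2]h.py:16: RuntimeWarning: Mean of empty slice.
  m=cv2.inRange(hsv,lo,hi);k=np.zeros_like(m);cv2.circle(k,c,r,255,-1);y,x=np.nonzero(m&k);return [x.mean(),y.mean(),len(x)]
  ret = ret.dtype.type(ret / rcount)
```

```bash
sed -i 's/(15,130,100),(32,255,255)/(15,120,40),(32,255,255)/' h.py; python3 -c "
from h import *
f=np.load('w2.npy',allow_pickle=True).item()
hsv=cv2.cvtColor(f['color'],cv2.COLOR_RGB2HSV);print(hsv[200:212:4,212:230:4].tolist())
measure(f,f['s'],(281,61),[],(288,181),(220,204))
print(row([.5121,-.0527,.245],[180,0,45.8],[.653,.017,.245],[180,0,50]))"
```

```text
[[[171, 17, 107], [20, 109, 206], [20, 113, 189], [20, 109, 203], [20, 109, 202]], [[20, 111, 198], [20, 114, 186], [20, 111, 198], [20, 108, 208], [20, 114, 183]], [[20, 109, 205], [20, 113, 190], [20, 111, 197], [20, 111, 195], [20, 115, 178]]]
hub [np.float64(280.06418918918916), np.float64(60.98986486486486), 296] [0.5869 0.0222 0.063 ]
pink 287.36986301369865 181.29223744292239 219 [ 0.5191 -0.057   0.041 ] 0.1043 -130.5
arrow [np.float64(nan), np.float64(nan), 0] [nan nan nan] nan nan
pink-pickup mm [nan nan]
[148.2  52.4   0.    0.    0.   -4.2]h.py:16: RuntimeWarning: Mean of empty slice.
  m=cv2.inRange(hsv,lo,hi);k=np.zeros_like(m);cv2.circle(k,c,r,255,-1);y,x=np.nonzero(m&k);return [x.mean(),y.mean(),len(x)]
  ret = ret.dtype.type(ret / rcount)
```

```bash
sed -i 's/(15,120,40),(32,255,255)/(17,100,100),(30,255,255)/' h.py; python3 -c "
from h import *
f=np.load('w2.npy',allow_pickle=True).item()
measure(f,f['s'],(281,61),[],(288,181),(220,204))"
```

```text
hub [np.float64(280.06418918918916), np.float64(60.98986486486486), 296] [0.5869 0.0222 0.063 ]
pink 287.36986301369865 181.29223744292239 219 [ 0.5191 -0.057   0.041 ] 0.1043 -130.5
arrow [np.float64(220.5674300254453), np.float64(203.81933842239187), 393] [ 0.4487 -0.0314  0.013 ] 0.1482 -158.8
pink-pickup mm [ 30.1 -41.2]
```

Emit:
send_rows --pt "18 6 0 0 0 -1 1" --pt "52 18 0 0 0 -2 1" --pt "92 32 0 0 0 -3 1" --pt "125 44 0 0 0 -4 1" --pt "144 51 0 0 0 -4 1" --pt "148 52 20 0 0 -4 1" --pt "148 52 60 0 0 -4 1" --pt "148 52 95 0 0 -4 1" --pt "148 52 110 0 0 -4 1" --pt "148 52 110 0 0 -4 1"

```text
time_s: 2.9
ee_pos: [0.6507, 0.0149, 0.1318]
tcp_rot: [-179.7, 0.2, 49.6]
contact_force: [0.4, 0.3, -0.4]
width: -0.0001
gripper_force: 0.0
```

Emit:
send_rows --pt "0 0 15 0 0 0 1" --pt "0 0 40 0 0 0 1" --pt "0 0 65 0 0 0 1" --pt "0 0 82 0 0 0 1" --pt "0 0 91 0 0 0 1" --pt "0 0 91 0 0 0 1" --pt "0 0 91 0 0 0 1"

```text
time_s: 3.6
ee_pos: [0.6541, 0.0159, 0.0454]
tcp_rot: [179.9, -0.1, 49.7]
contact_force: [0.4, 0.6, 0.3]
width: 0.0002
gripper_force: 0.0
```

```bash
cat > plan.py <<'E'
from h import *
import sys
s=read_state();p0=s["ee_pos"];r0=np.r_[180,0,s["tcp_rot"][2]]
print(s["time_s"],p0.round(4),s["tcp_rot"].round(2),s["contact_force"].round(2))
c=np.array([.5868,.023]);r,off=map(float,sys.argv[1:3])
v=p0[:2]-c;print("now r,ang",np.linalg.norm(v),ang(v))
for a in map(float,sys.argv[3:]):
    t=np.radians(a);u=np.array([np.cos(t),np.sin(t)]);n=np.array([-u[1],u[0]])
    print(a,row(p0,r0,np.r_[c+r*u+off*n,p0[2]],[180,0,a+90]).tolist())
E
python3 plan.py .055 .018 -30 -40 -45 -50 -55 -60 -65 -69
```

```text
3.6 [0.6541 0.0159 0.0454] [ 1.799e+02 -7.000e-02  4.969e+01] [0.39 0.61 0.3 ]
now r,ang 0.06769283965993675 -6.0
-30.0 [-10.6, -5.0, -0.0, 0.0, 0.0, -10.3]
-40.0 [-19.8, -1.0, -0.0, 0.0, 0.0, -0.3]
-45.0 [-24.7, 0.4, 0.0, 0.0, -0.0, 4.7]
-50.0 [-29.7, 1.3, 0.0, 0.0, -0.0, 9.7]
-55.0 [-34.7, 1.8, 0.0, 0.0, -0.0, 14.7]
-60.0 [-39.7, 1.9, 0.0, -0.0, -0.0, 19.7]
-65.0 [-44.8, 1.6, 0.0, 0.0, -0.0, 24.7]
-69.0 [-48.8, 1.0, 0.0, 0.0, -0.0, 28.7]
```

Emit:
send_rows --pt "-4 0 0 0 0 0 1" --pt "-9 -1 0 0 0 0 1" --pt "-13 -1 0 0 0 0 1" --pt "-15 -1 0 0 0 0 1" --pt "-17 -1 0 0 0 0 1" --pt "-19 -1 0 0 0 0 1" --pt "-21 -1 0 0 0 1 1" --pt "-23 0 0 0 0 3 1" --pt "-25 0 0 0 0 5 1" --pt "-27 1 0 0 0 7 1"

```text
time_s: 4.6
ee_pos: [0.6366, -0.0047, 0.0444]
tcp_rot: [-180.0, -0.1, 42.6]
contact_force: [0.8, 2.3, -0.2]
width: 0.0002
gripper_force: 0.8
```

Emit:
send_rows --pt "-2 1 0 0 0 2 1" --pt "-4 1 0 0 0 4 1" --pt "-6 1 0 0 0 6 1" --pt "-6 1 0 0 0 6 1"

```text
time_s: 5.0
ee_pos: [0.633, -0.0102, 0.0445]
tcp_rot: [180.0, -0.0, 36.7]
contact_force: [0.3, 0.9, -0.6]
width: -0.0001
gripper_force: 0.5
```

```bash
python3 plan.py .055 .018 -50 -55 -60 -65 -69; python3 - <<'E'
from h import *
f=grab_frame("scene");cv2.imwrite("pics/s2.png",cv2.resize(cv2.cvtColor(f["color"][160:290,160:350],cv2.COLOR_RGB2BGR),None,fx=4,fy=4))
E
```

```text
5.0 [ 0.633  -0.0102  0.0445] [ 1.7996e+02 -4.0000e-02  3.6650e+01] [ 0.33  0.87 -0.57]
now r,ang 0.05688911220524195 -35.7
-50.0 [3.9, -0.3, -0.0, 0.0, 0.0, -3.3]
-55.0 [-0.9, 1.3, 0.0, 0.0, -0.0, 1.7]
-60.0 [-5.8, 2.5, 0.0, -0.0, -0.0, 6.7]
-65.0 [-10.8, 3.3, 0.0, 0.0, -0.0, 11.7]
-69.0 [-14.8, 3.6, 0.0, 0.0, -0.0, 15.7]
```

View pics/s2.png

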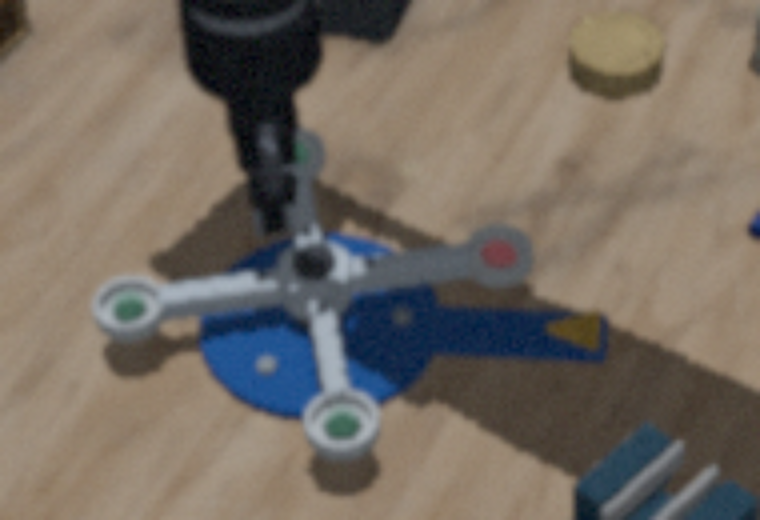

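The fingers bear on the flank of the arm and the wheel has turned about half way. The pink cup in the crop is at (498,253) and the arrow at (578,332). I'll go on, stopping slightly short.

Emit:
send_rows --pt "-2 1 0 0 0 2 1" --pt "-4 2 0 0 0 4 1" --pt "-6 3 0 0 0 7 1" --pt "-8 3 0 0 0 9 1" --pt "-10 3 0 0 0 11 1" --pt "-12 3 0 0 0 13 1" --pt "-12 3 0 0 0 13 1"

```text
time_s: 5.75
ee_pos: [0.6249, -0.0198, 0.0444]
tcp_rot: [180.0, -0.0, 23.7]
contact_force: [1.2, -0.0, 0.7]
width: -0.0001
gripper_force: 0.4
```

```bash
python3 plan.py .055 .018 -65 -67 -69 -71; python3 - <<'E'
from h import *
f=grab_frame("scene");hsv=cv2.cvtColor(f["color"],cv2.COLOR_RGB2HSV)
g=cv2.inRange(hsv,(60,50,20),(95,255,255)); r=cv2.inRange(hsv,(165,60,20),(179,255,255))|cv2.inRange(hsv,(0,80,20),(5,255,255))
c=[.5819,.024,0]  # scene-frame wheel centre from the first measurement
for nm,m in(("green",g),("pink",r)):
    m[:185]=0;m[285:]=0;m[:,:170]=0;m[:,330:]=0
    n,_,st,ce=cv2.connectedComponentsWithStats(m)
    for i in range(1,n):
        if st[i,4]>8:
            P=ray(f,[ce[i]],.041)[0];d=(P-c)[:2];print(nm,ce[i].round(1),st[i,4],P.round(4),np.linalg.norm(d).round(3),ang(d))
E
```

```text
5.75 [ 0.6249 -0.0198  0.0444] [ 1.7998e+02 -1.0000e-02  2.3710e+01] [ 1.24 -0.04  0.68]
now r,ang 0.05729618695535122 -48.3
-65.0 [1.5, 0.1, 0.0, 0.0, 0.0, -1.3]
-67.0 [-0.4, 0.7, 0.0, 0.0, -0.0, 0.7]
-69.0 [-2.3, 1.3, 0.0, 0.0, -0.0, 2.7]
-71.0 [-4.3, 1.8, 0.0, 0.0, -0.0, 4.7]
green [241.3 197.5] 44 [ 0.6267 -0.0712  0.041 ] 0.105 -64.8
green [192.3 229.1] 28 [0.6773 0.0672 0.041 ] 0.105 24.4
green [234.8 266.4] 37 [0.538 0.12  0.041] 0.106 114.6
pink [285.3 230.2] 50 [ 0.4862 -0.0195  0.041 ] 0.105 -155.5
```

Emit:
send_rows --pt "-2 1 0 0 0 2 1" --pt "-3.5 1 0 0 0 4 1" --pt "-3.5 1 0 0 0 4 1" --pt "-1 1 0 0 0 4 1" --pt "4 1 0 0 0 4 1" --pt "10 1 0 0 0 4 1" --pt "16 1 0 0 0 4 1" --pt "18 1 0 0 0 4 1" --pt "18 1 0 0 0 4 1"

```text
time_s: 6.7
ee_pos: [0.6421, -0.013, 0.0442]
tcp_rot: [180.0, -0.0, 19.7]
contact_force: [0.7, 0.4, 0.4]
width: -0.0003
gripper_force: 0.0
```

Emit:
send_rows --pt "0 0 -15 0 0 0 1" --pt "0 0 -50 0 0 0 1" --pt "0 0 -90 0 0 0 1" --pt "0 0 -130 0 0 0 1" --pt "0 0 -170 0 0 0 1" --pt "-20 0 -195 0 0 0 1" --pt "-60 0 -200 0 0 0 1" --pt "-105 0 -200 0 0 0 1" --pt "-140 0 -200 0 0 0 1" --pt "-150 0 -200 0 0 0 1"

```text
time_s: 7.7
ee_pos: [0.4974, -0.0644, 0.2452]
tcp_rot: [180.0, 0.0, 19.6]
contact_force: [-0.2, 0.2, -0.3]
width: -0.0003
gripper_force: 0.0
```

```bash
python3 - <<'E'
from h import *
s=read_state();f=grab_frame("wrist");f["s"]=s;save(f,"w3.png");np.save("w3.npy",f,allow_pickle=True)
print(s["time_s"],s["ee_pos"],s["tcp_rot"],s["contact_force"])
f=grab_frame("scene");np.save("s3.npy",f,allow_pickle=True)
E
```

```text
7.7 [ 0.49740111 -0.06438883  0.24518828] [1.79983847e+02 3.43897051e-02 1.95969473e+01] [-0.16593107  0.19367957 -0.27343731]
```

View pics/w3.png

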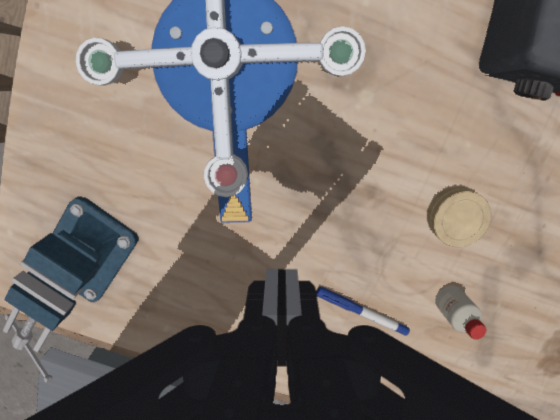

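The pink cup at (226,175) now lies over the tongue, nearly in line between the hub at (216,53) and the arrow at (235,209). I'll measure what is left.

```bash
python3 -c "
from h import *
f=np.load('w3.npy',allow_pickle=True).item()
measure(f,f['s'],(216,53),[(100,62),(341,52)],(226,175),(235,209))"
```

```text
hub [np.float64(216.1743119266055), np.float64(53.54434250764526), 327] [0.587  0.0204 0.063 ]
green [np.float64(98.85643564356435), np.float64(61.56435643564357), 202] [0.5495 0.1213 0.041 ] 0.1077 110.4
green [np.float64(340.86746987951807), np.float64(51.261044176706825), 249] [ 0.6249 -0.0747  0.041 ] 0.1024 -68.3
pink 225.17816091954023 174.81034482758622 174 [ 0.4891 -0.0142  0.041 ] 0.1039 -160.6
arrow [np.float64(234.13636363636363), np.float64(210.35828877005346), 374] [ 0.4486 -0.0319  0.013 ] 0.148 -159.3
pink-pickup mm [0.2 2.6]
```

```bash
python3 -c "
from h import *
print(hand_in())"
```

```text
the job is handed in; nothing more can be done
None
```

The wheel is turned about 29° clockwise, so the pink nugget stands about 3 mm from the pick-up place by wrist-camera measurement (13 mm allowed); I backed the arm clear and handed the job in, which returned no verdict.

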